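# Spanners back in their holders

## Robot

A 7-joint arm with a two-finger parallel gripper is mounted at the origin on a cart in front of the work surface, level with it; the furniture and walls round the work are solid. World frame = base frame: x ahead of the robot, y to its left, z up, the work surface at z = 0. Lengths are in m, angles in rad, forces in N, time in s.
With the tool pointing down it reaches from about 0.4 to 0.875 m from the base axis. Payload 19.3 kg.
Tool frame: the origin (TCP) lies on the centre line of the jaws, within the pads' length; the fingertips stand 14 mm ahead of it and the grasp point (between the pads) lies 5 mm behind it (bot.tip_extent is the distance from the TCP to the fingertips, in m); z points along the fingers, y is the line along which they close (so a half turn about z gives the same grasp; the last joint's range is limited). The gripper opens to 85 mm and grips with 20 to 120 N. Pads are 22 mm wide; open, the fingers measure 114 mm over their backs; the gripper's body (76 mm by 85 mm) begins 54 mm behind the grasp point. The pads swing forward as they close: fully open they stand 13 mm farther back than shut.
Start: joints at [-1.264, 0.521, -0.036, 1.599, 0.021, 1.021, -0.113], TCP at [0.23, 0.581, 0.245] pointing down, gripper open.
Joint ranges: [-2.91, 2.91], [-0.3, 2.13], [-1.5, 1.42], [0.17, 2.43], [-1.26, 4.41], [0.16, 1.93], [-2.52, 2.52]. Speed limits (rad/s): [1.89, 1.89, 2.39, 2.39, 3.01, 3.01, 3.01].

## Interface

Orientations are given as [roll, pitch, yaw] about the fixed x, y, z axes, in that order (R = Rz(yaw) Ry(pitch) Rx(roll)).
In Python, from workcell import monitor, grab_frame, camera_model, bot gives the robot as it stands.
- The arm moves only by the tool move_arm, never from a script. Its argument "moves" is a list of rows, each a list of 4 numbers: the shift along the world's x, y, z in mm, then the turn about the world's z in rad. A call has 1 to 12 rows; each row is the pose to reach, as a shift and turn from the pose commanded when the call began; what a row does not reach only later rows make up. A row lasts 1/8 s, in which the tool goes at most 62.5 mm and 10.7 degrees, less where a joint would pass 70% of its speed; a pose out of reach is approached as far as the arm can. A call with a gripper value outside its range is refused whole. "gripper" is the opening, from 0 (shut) to 1 (fully open), set as the call begins (left out, the last holds). The fingers move at their own pace and stop on an object; "newtons" is the grip in N (left out, the last holds). Time passes only in rows, so rows that repeat a pose let the fingers close. It gives the time, the measured TCP pose, the force, the opening and the grip force at its end, in the units of the state.
- monitor.observe(): the state, without advancing time (a new reading comes with each control period).
- grab_frame(name): name is "scene" or "top" or "wrist"; returns the picture (400x640x3 uint8, blue, green, red); there is no depth.
- camera_model(name): a dict with "vfov" (degrees; the focal length in pixels is half the picture's height over the tangent of half this angle, whatever the lens; pixels are square), "cx", "cy" (the principal point, pixels), "R" (3x3) and "t" (3): a world point X has camera coordinates R X + t; the wrist camera has in their place "T_tool_cam" (4x4, takes a point from camera to tool coordinates, whose origin is the TCP and whose axes are the flange's). Camera axes: x right, y down, z forward; pixel columns grow to the right and rows downward; lengths in m; the calibration is good to about 2 mm. A picture is of the moment at which its call begins: read the wrist's pose just before it. camera_model takes no time and is no camera call.
- bot.job_done(): hands the job in; it is judged then, once.
The state is a dict: "clock": time; "qpos": joint angles; "qd": joint speeds; "joint_efforts": joint torques, N m; "position": TCP position; "tool_rot": TCP orientation; "force": force on the tool from outside, world axes, zero at the start; "moment": the same for the moment, N m; "grip_width": finger opening in m; "finger_force": force on a finger pad.
Only numpy, scipy, OpenCV 4.12 (cv2) and the standard library are available. Lean on these libraries where they do the work, as an engineer would, in place of code of your own. Each camera call takes 0.05 s, during which the arm holds its last target. There are 200 camera calls.

## Task

Put the three steel spanners away in the tray: each one lies flat, fully down, in the wooden holder cut to its own length, longest in the longest, shortest in the shortest. Someone has left the shortest one in the longest holder, so that has to come out before the long spanner can go in. Leave the other tools where they lie.

Things in the scene. Friction and masses are not known exactly. Their poses are not given: they have to be found in the camera images.
- spanner_10: shortest of three plain steel combination spanners: 154 mm long, 8 mm thick, open jaw 23 mm wide at its -y end, ring 18 mm wide at its +y end, straight shank about 10 mm wide between (grip across it at the middle); starts lying loosely in the longest holder. Origin: middle of length and width, on the underside; y along it, z up
- spanner_13: middle-sized of three plain steel combination spanners: 174 mm long, 8 mm thick, open jaw 26 mm wide at its -y end, ring 21 mm wide at its +y end, straight shank about 11 mm wide between (grip across it at the middle); starts flat on the table by the other loose tools (a lathe stands close behind). Origin: middle of length and width, on the underside; y along it, z up
- spanner_17: longest of three plain steel combination spanners: 204 mm long, 8 mm thick, open jaw 30 mm wide at its -y end, ring 24 mm wide at its +y end, straight shank about 13 mm wide between (grip across it at the middle); starts flat on the table by the other loose tools (a lathe stands close behind). Origin: middle of length and width, on the underside; y along it, z up
- holder_10: shortest of three fixed beech holders, 62 mm apart in a grey tray, for the 154 mm spanner (either way round). 180 mm long (y), 47 wide; pocket 168 mm between end stops, 35 wide. Two seats at its ends, tops 14 mm above origin; walls to 26 mm. Open for fingers 42 mm each side of the middle, down to a 4 mm base. Origin: centre of underside, 4 mm above table; y along pocket, z up
- holder_13: middle-sized of three fixed beech holders, 62 mm apart in a grey tray, for the 174 mm spanner (either way round). 200 mm long (y), 50 wide; pocket 188 mm between end stops, 38 wide. Two seats at its ends, tops 14 mm above origin; walls to 26 mm. Open for fingers 42 mm each side of the middle, down to a 4 mm base. Origin: centre of underside, 4 mm above table; y along pocket, z up
- holder_17: longest of three fixed beech holders, 62 mm apart in a grey tray, for the 204 mm spanner (either way round). 230 mm long (y), 54 wide; pocket 218 mm between end stops, 42 wide. Two seats at its ends, tops 14 mm above origin; walls to 26 mm. Open for fingers 42 mm each side of the middle, down to a 4 mm base. Origin: centre of underside, 4 mm above table; y along pocket, z up
- screwdriver: a blue-handled screwdriver, 175 mm long, handle 27 mm thick, lying loose on the table beside the two loose spanners; to be left where it lies. Origin: middle of its length, on the underside; the handle is at the +y end
- sanding_stick: a flat gold-brown sanding stick, 163x22x8 mm, lying loose on the table behind the tray; to be left where it lies. Origin: centre of its underside, y along it

How it is judged:
At the end, for the whole second after the job is handed in: Each of the three spanners lies at rest in the holder of its own length: its middle within 12 mm of the holder's middle seen from above, its underside within 4 mm of the seat height, flat within 0.08 rad, and along the pocket (either way round) within 0.15 rad (horizontal distance between spanner_10 and holder_10 below 0.012 m and z of spanner_10 in the frame of holder_10 between 0.01 and 0.018 m and angle between each of spanner_10, spanner_13, spanner_17's own z axis and vertical below 0.08 rad and angle between the y axis of spanner_10 and the y axis of holder_10, either way round below 0.15 rad and linear speed of each of spanner_10, spanner_13, spanner_17 below 0.02 m/s and horizontal distance between spanner_13 and holder_13 below 0.012 m and z of spanner_13 in the frame of holder_13 between 0.01 and 0.018 m and angle between the y axis of spanner_13 and the y axis of holder_13, either way round below 0.15 rad and horizontal distance between spanner_17 and holder_17 below 0.012 m and z of spanner_17 in the frame of holder_17 between 0.01 and 0.018 m and angle between the y axis of spanner_17 and the y axis of holder_17, either way round below 0.15 rad); the robot touches nothing.
It fails at once if the screwdriver is moved more than 20 mm (distance of screwdriver from where it was at the start of the episode above 0.02 m).
It fails at once if the sanding stick is moved more than 20 mm (distance of sanding_stick from where it was at the start of the episode above 0.02 m).
It also fails if it takes over 90 s, if anything falls off the work surface, if the arm or the gripper's body presses on something with over 40 N, if the wrist force passes 120 N, or if a joint passes its speed limit or range.

## Working session

There is one attempt and no reset: what is moved stays moved. The work goes in short steps, Python scripts to look and compute and a tool call to move; the robot and the scene stay as the last step left them, time stands still between calls to the robot, and variables do not carry over. Pictures are saved under pics/ and viewed, at most 14 in all, crops included, and the job is handed in when it is done.

Besides the shell and the picture viewer there is one more tool, called after ">>>" by a JSON object that holds its "op" and its "data". move_arm: Moves the arm, as the interface text tells. Its arguments: {"type":"object","properties":{"moves":{"type":"array","items":{"type":"array","items":{"type":"number"}}},"gripper":{"type":"number"},"newtons":{"type":"number"}},"required":["moves"]}

```bash
mkdir -p pics; cat > h.py <<'E'
import numpy as np, cv2
from workcell import monitor, grab_frame, camera_model, bot
def ray(name,uv,z):
    m=camera_model(name); f=200/np.tan(np.radians(m['vfov'])/2)
    R=np.array(m['R']);t=np.array(m['t'])
    uv=np.atleast_2d(np.array(uv,float))
    d=np.c_[(uv[:,0]-m['cx'])/f,(uv[:,1]-m['cy'])/f,np.ones(len(uv))]@R
    c=-R.T@t
    return c+d*((z-c[2])/d[:,2])[:,None]
def proj(name,X):
    m=camera_model(name); f=200/np.tan(np.radians(m['vfov'])/2)
    p=np.atleast_2d(X)@np.array(m['R']).T+np.array(m['t'])
    return p[:,:2]/p[:,2:]*f+[m['cx'],m['cy']]
E
python3 - <<'E'
from h import *
print(monitor.observe())
for n in('scene','top'):
    print(n,camera_model(n)); cv2.imwrite(f'pics/{n}0.png',grab_frame(n))
E
```

```text
{'clock': 0.0, 'qpos': array([-1.26418468,  0.52203645, -0.03637096,  1.59996899,  0.02118266,
        1.02111502, -0.11281124]), 'qd': array([ 7.15488639e-04,  1.31671869e-03, -7.20943040e-04, -3.23620047e-04,
       -8.09085985e-05, -1.50527167e-03, -3.66916803e-04]), 'joint_efforts': array([ 2.13032858e-03, -9.27081084e+01,  1.98062718e+00, -3.69934058e+01,
        1.79686316e-02,  7.90926861e-03,  6.34146704e-05]), 'position': array([0.22986366, 0.58085968, 0.24472522]), 'tool_rot': array([-3.14044955e+00,  4.49810949e-05,  2.76478782e+00]), 'force': array([-0.99616432, -0.0167376 ,  0.48816546]), 'moment': array([ 0.01982052,  0.02707331, -0.02033864]), 'finger_force': 0.0, 'grip_width': 0.08555732275433105}
scene {'vfov': 54.51507569697067, 'cx': 320.7953029677071, 'cy': 196.6201889816578, 'R': array([[ 0.8509576 , -0.52518749, -0.00701885],
       [-0.37180452, -0.59288579, -0.71431634],
       [ 0.37098863,  0.61046256, -0.69978775]]), 't': array([-0.41828184,  0.39435474,  0.55187383])}
top {'vfov': 43.17873568489632, 'cx': 322.0030001371731, 'cy': 193.16732222793956, 'R': array([[ 0.01274787, -0.99967892,  0.02189882],
       [-0.99321251, -0.01519154, -0.11531752],
       [ 0.11561317, -0.02028013, -0.99308726]]), 't': array([0.15431288, 0.59765613, 1.12976972])}
```

View pics/top0.png

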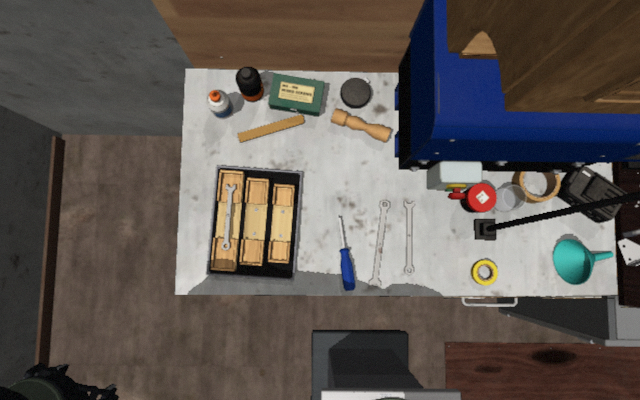

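View pics/scene0.png

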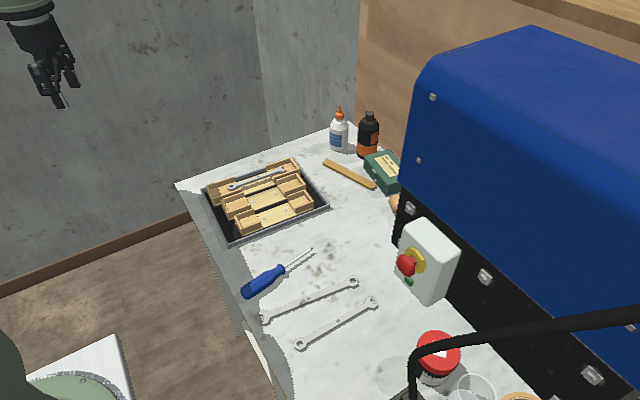

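The top view shows the three holders at about (228,220), (256,221) and (283,224), with the longest on the left holding the short spanner. The two loose spanners are at about (381,243) and (408,238), and the screwdriver is at (346,255).

```bash
python3 - <<'E'
from h import *
im=cv2.imread('pics/top0.png')
c=cv2.resize(im[150:300,200:430],None,fx=3.4,fy=3.4,interpolation=cv2.INTER_CUBIC)
cv2.imwrite('pics/crop0.png',c)
g=cv2.cvtColor(im,cv2.COLOR_BGR2GRAY)
hsv=cv2.cvtColor(im,cv2.COLOR_BGR2HSV)
w=cv2.inRange(hsv,(8,70,60),(30,255,255)); w[:165]=0;w[280:]=0;w[:,:205]=0;w[:,302:]=0
cs,_=cv2.findContours(w,0,2)
for k in cs:
    if cv2.contourArea(k)>300:
        print('wood',cv2.contourArea(k),cv2.boundingRect(k)); b=cv2.boxPoints(cv2.minAreaRect(k)); print(b.round(1).tolist(),ray('top',b,.03)[:,:2].round(4).tolist())
# loose spanners: differ from local background
bg=cv2.medianBlur(im,31)
d=np.abs(im.astype(int)-bg).sum(2)
m=((d>45)*255).astype(np.uint8); m[:190]=0;m[295:]=0;m[:,:330]=0;m[:,425:]=0
m=cv2.morphologyEx(m,cv2.MORPH_CLOSE,np.ones((3,3)))
cs,_=cv2.findContours(m,0,2)
for k in cs:
    if cv2.contourArea(k)>60:
        r=cv2.minAreaRect(k);b=cv2.boxPoints(r);print(r, b.round(1).tolist());P=ray('top',b,.006)[:,:2];print(P.round(4).tolist(),P.mean(0).round(4))
E
```

```text
wood 1605.5 (267, 183, 28, 81)
[[266.6000061035156, 261.79998779296875], [273.1000061035156, 182.60000610351562], [295.1000061035156, 184.39999389648438], [288.70001220703125, 263.6000061035156]] [[0.4374, 0.2861], [0.6185, 0.2758], [0.6151, 0.2249], [0.4339, 0.2361]]
wood 1913.0 (239, 177, 30, 89)
[[238.1999969482422, 264.0], [246.10000610351562, 176.1999969482422], [269.8999938964844, 178.3000030517578], [262.0, 266.20001220703125]] [[0.4316, 0.35], [0.6325, 0.3384], [0.6284, 0.2834], [0.4275, 0.2962]]
wood 2424.5 (211, 169, 34, 103)
[[209.3000030517578, 269.29998779296875], [218.8000030517578, 168.1999969482422], [244.89999389648438, 170.6999969482422], [235.5, 271.70001220703125]] [[0.4191, 0.4147], [0.6502, 0.4018], [0.6454, 0.3413], [0.4143, 0.3557]]
((356.8066101074219, 225.4481201171875), (13.112358093261719, 14.569287300109863), 29.05460548400879) [[347.5, 228.60000610351562], [354.6000061035156, 215.89999389648438], [366.1000061035156, 222.3000030517578], [359.0, 235.0]]
[[0.516, 0.1014], [0.5461, 0.085], [0.5315, 0.058], [0.5015, 0.0745]] [0.5238 0.0797]
((362.571350097656
[... 299 characters left out ...]
.1251]] [0.4565 0.0658]
((408.53271484375, 236.51358032226562), (12.077901840209961, 76.98018646240234), 0.7538483738899231) [[402.0, 274.8999938964844], [403.0, 197.89999389648438], [415.1000061035156, 198.10000610351562], [414.1000061035156, 275.1000061035156]]
[[0.4106, -0.0258], [0.5901, -0.0292], [0.5902, -0.0578], [0.4106, -0.0539]] [ 0.5004 -0.0417]
((343.9494323730469, 201.78089904785156), (24.27395248413086, 10.91797924041748), 32.00538635253906) [[330.79998779296875, 200.0], [336.6000061035156, 190.6999969482422], [357.1000061035156, 203.60000610351562], [351.29998779296875, 212.8000030517578]]
[[0.5828, 0.1413], [0.6049, 0.1279], [0.5752, 0.0792], [0.5531, 0.0927]] [0.579  0.1103]
```

View pics/crop0.png

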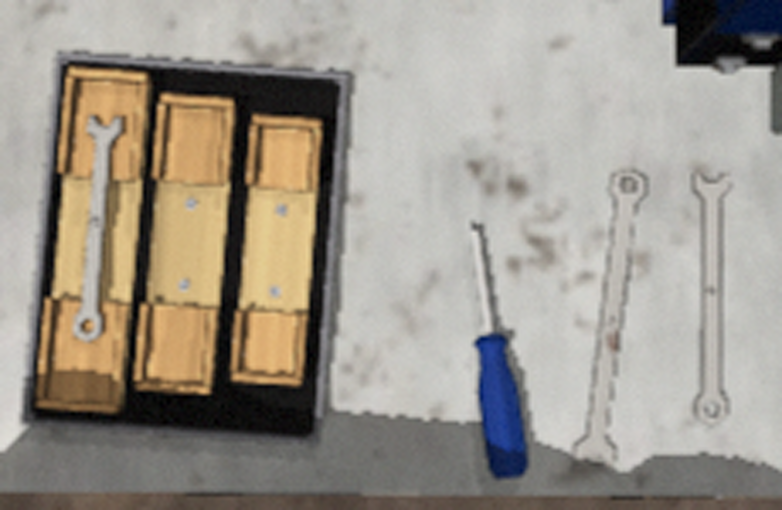

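The crop shows the short spanner's ends at (104,118) and (88,340), the long one's at (630,168) and (594,463), and the middle one's at (712,172) and (711,424). These are crop pixels at 3.4x scale.

```bash
python3 - <<'E'
from h import *
s=monitor.observe();print(s['position'])
for n,a,b,z,L in(('10',(104,118),(88,341),.026,.154),('17',(630,168),(594,463),.008,.204),('13',(712,172),(711,424),.008,.174)):
    uv=(np.array([a,b])+.5)/3.4-.5+[200,150]
    P=ray('top',uv,z)[:,:2]; d=P[0]-P[1]
    m=P.mean(0);print(n,P.round(4).tolist(),'len',np.hypot(*d).round(4),'mid',m.round(4),'yaw',np.arctan2(d[1],d[0]).round(3), 'shift',((m-s['position'][:2])*1000).round(),'turn',(np.pi+np.arctan2(d[1],d[0])-s['tool_rot'][2]).round(3))
# holders: top rim corners by hand
for n,q in(('17',[(66,67),(149,71),(37,408),(124,411)]),('13',[(160,94),(236,98),(136,390),(211,395)]),('10',[(251,116),(322,119),(232,381),(303,385)])):
    P=ray('top',(np.array(q)+.5)/3.4-.5+[200,150],.03)[:,:2];print(n,P.round(4).tolist(),P.mean(0).round(4))
print(camera_model('wrist'))
E
```

```text
[0.22989934 0.5808542  0.24477059]
10 [[0.6135, 0.3748], [0.4629, 0.3804]] len 0.1507 mid [0.5382 0.3776] yaw -0.037 shift [ 308. -203.] turn 0.34
17 [[0.5866, 0.0139], [0.3851, 0.0387]] len 0.2031 mid [0.4859 0.0263] yaw -0.123 shift [ 256. -555.] turn 0.254
13 [[0.5847, -0.0431], [0.4122, -0.0412]] len 0.1726 mid [ 0.4984 -0.0421] yaw -0.011 shift [ 269. -623.] turn 0.366
17 [[0.6475, 0.401], [0.6456, 0.3447], [0.4183, 0.4119], [0.417, 0.3543]] [0.5321 0.378 ]
13 [[0.63, 0.3368], [0.6281, 0.2853], [0.4309, 0.3468], [0.4282, 0.2969]] [0.5293 0.3165]
10 [[0.6159, 0.2748], [0.6146, 0.2267], [0.4376, 0.2832], [0.4356, 0.2359]] [0.5259 0.2552]
{'vfov': 70.3692177953924, 'cx': 317.38750687490005, 'cy': 201.205691185053, 'T_tool_cam': array([[ 1.52301947e-03, -9.53936160e-01, -3.00005806e-01,
         7.72782765e-02],
       [ 9.99998819e-01,  1.51442373e-03,  2.61175350e-04,
         6.14194817e-04],
       [ 2.05191301e-04, -3.00005850e-01,  9.53937340e-01,
        -1.28465547e-01],
       [ 0.00000000e+00,  0.00000000e+00,  0.00000000e+00,
         1.00000000e+00]])}
```

>>> {"op": "move_arm", "data": {"moves": [[50, -33, 0, 0.06], [100, -66, 0, 0.12], [150, -99, 0, 0.18], [200, -132, -20, 0.24], [250, -165, -50, 0.3], [290, -190, -80, 0.34], [308, -203, -100, 0.34], [308, -203, -100, 0.34], [308, -203, -100, 0.34]], "gripper": 0.5, "newtons": 80}}

```text
clock: 1.23
position: [0.5371, 0.3795, 0.1458]
tool_rot: [3.141, -0.0, 3.106]
force: [-0.6, 0.2, -0.0]
grip_width: 0.0427
finger_force: 0.0
```

```bash
cat >> h.py <<'E'
from scipy.spatial.transform import Rotation as Ro
def wcam():
    s=monitor.observe(); m=camera_model('wrist')
    T=np.eye(4);T[:3,:3]=Ro.from_euler('xyz',s['tool_rot']).as_matrix();T[:3,3]=s['position']
    return s,T@np.array(m['T_tool_cam']),m
def wray(T,m,uv,z):
    f=200/np.tan(np.radians(m['vfov'])/2);uv=np.atleast_2d(np.array(uv,float))
    d=np.c_[(uv[:,0]-m['cx'])/f,(uv[:,1]-m['cy'])/f,np.ones(len(uv))]@T[:3,:3].T
    return T[:3,3]+d*((z-T[2,3])/d[:,2])[:,None]
def wproj(T,m,X):
    f=200/np.tan(np.radians(m['vfov'])/2);p=(np.atleast_2d(X)-T[:3,3])@T[:3,:3]
    return p[:,:2]/p[:,2:]*f+[m['cx'],m['cy']]
E
python3 - <<'E'
from h import *
s,T,m=wcam(); im=grab_frame('wrist'); cv2.imwrite('pics/w1.png',im); np.save('w1.npy',T)
print(s['clock'],s['position'],s['tool_rot'],s['grip_width'])
print('mid px',wproj(T,m,[[.538,.378,.026],[.532,.3785,.03]]))
E
```

```text
1.225 [0.537057   0.37951663 0.14580233] [ 3.14068640e+00 -2.40848531e-04  3.10594679e+00] 0.04266448287161541
mid px [[314.74210414 201.20915976]
 [315.01671087 196.15343273]]
```

View pics/w1.png

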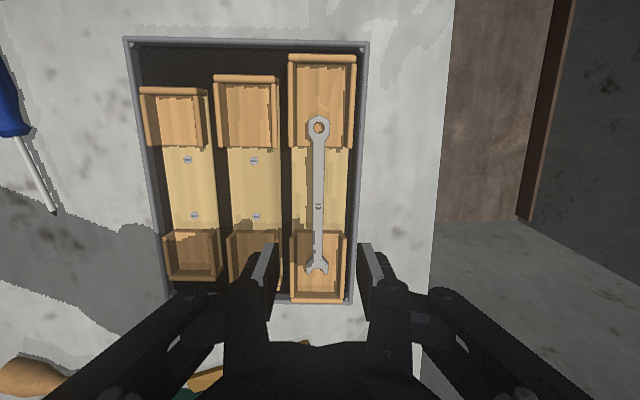

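The wrist view shows the short spanner with its ring end at (319,115), its jaw tips at (316,274) and its middle mark at (318,206). All three holder rims are visible.

```bash
python3 - <<'E'
from h import *
T=np.load('w1.npy');m=camera_model('wrist')
P=wray(T,m,[(319,115),(316,274)],.026)[:,:2];d=P[1]-P[0]
print('s10',P.round(4).tolist(),np.hypot(*d),P.mean(0),np.arctan2(d[1],d[0]))
for n,q in(('17',[(288,56),(356,56),(290,302),(347,302)]),('13',[(213,77),(278,77)]),('10',[(139,88),(206,90)])):
    P=wray(T,m,q,.03)[:,:2];print(n,P.round(4).tolist(),P.mean(0))
E
```

```text
s10 [[0.4625, 0.3844], [0.6141, 0.3764]] 0.1518375996240944 [0.53831273 0.38040058] -0.05213797197428341
17 [[0.4178, 0.3617], [0.4196, 0.4145], [0.6431, 0.349], [0.6452, 0.4069]] [0.53140739 0.38301245]
13 [[0.4308, 0.3012], [0.4325, 0.3528]] [0.43163956 0.32699638]
10 [[0.4368, 0.2408], [0.4402, 0.2942]] [0.43849446 0.26751206]
```

>>> {"op": "move_arm", "data": {"moves": [[1, 0, -50, -0.015], [1, 0, -95, -0.015], [1, 0, -120, -0.015], [1, 0, -120, -0.015]]}}

```text
clock: 1.78
position: [0.5375, 0.3789, 0.0246]
tool_rot: [-3.141, -0.002, 3.091]
force: [0.4, -0.5, 1.1]
grip_width: 0.0424
finger_force: 0.0
```

>>> {"op": "move_arm", "data": {"moves": [[0, 0, 0, 0], [0, 0, 0, 0], [0, 0, 0, 0], [0, 0, 0, 0], [0, 0, 0, 0], [0, 0, 0, 0]], "gripper": 0.0}}

```text
clock: 2.52
position: [0.5396, 0.379, 0.0273]
tool_rot: [3.14, 0.002, 3.09]
force: [-2.0, -0.9, 10.8]
grip_width: 0.0075
finger_force: 78.6
```

>>> {"op": "move_arm", "data": {"moves": [[0, 0, 10, 0], [0, 0, 40, 0], [-2, 0, 90, 0], [-5, -50, 110, 0], [-9, -100, 110, 0], [-11, -120, 110, 0], [-11, -120, 110, 0], [-11, -120, 110, 0]]}}

```text
clock: 3.52
position: [0.528, 0.2595, 0.1356]
tool_rot: [3.141, 0.0, 3.091]
force: [-0.1, -0.1, -1.2]
grip_width: 0.0074
finger_force: 78.6
```

```bash
python3 - <<'E'
from h import *
s,T,m=wcam(); im=grab_frame('wrist'); cv2.imwrite('pics/w2.png',im); np.save('w2.npy',T)
print(s['clock'],s['position'],s['tool_rot'],s['grip_width'],s['finger_force'])
E
```

```text
3.525 [0.52800217 0.25949265 0.13563826] [3.14061581e+00 3.17172251e-04 3.09083928e+00] 0.007429028792858655 78.64184975624084
```

View pics/w2.png

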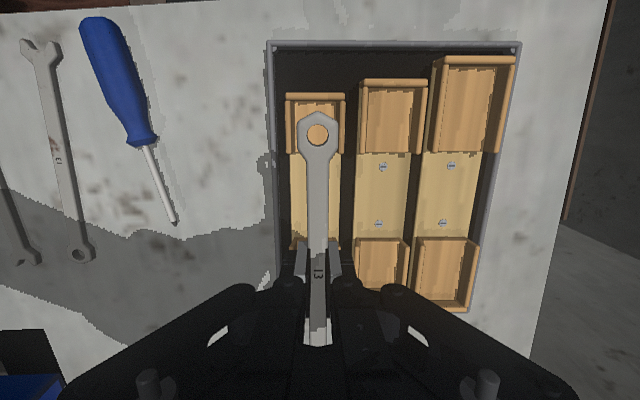

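The spanner is held with its ring end at (318,110) and its middle mark at (318,273). The near rim of the shortest holder runs from (285,94) to (345,94).

```bash
python3 - <<'E'
from h import *
T=np.load('w2.npy');m=camera_model('wrist')
print('ring end, mark',wray(T,m,[(318,110),(318,273)],.1343).round(4))
for n,q in(('10',[(285,94),(345,94)]),('13',[(360,80),(427,81)]),('17',[(434,57),(515,58),(415,309),(470,312)])):
    P=wray(T,m,q,.03)[:,:2];print(n,P.round(4).tolist(),P.mean(0).round(4))
print('shade seats z.018 near inner edges',wray(T,m,[(289,153),(356,153),(412,153),(415,152),(483,153)],.018).round(4))
print('predicted inner edge of seat at -42', [np.round([.53-.042,0],3)])
print('screws',wray(T,m,[(383,166),(378,224),(451,166),(443,223)],.008).round(4))
E
```

```text
ring end, mark [[0.4503 0.2644 0.1343]
 [0.531  0.2605 0.1343]]
10 [[0.4366, 0.2399], [0.4389, 0.2862]] [0.4378 0.263 ]
13 [[0.4295, 0.2978], [0.4327, 0.3489]] [0.4311 0.3234]
17 [[0.4163, 0.353], [0.4199, 0.4135], [0.6404, 0.351], [0.6466, 0.4054]] [0.5308 0.3807]
shade seats z.018 near inner edges [[0.4836 0.2381 0.018 ]
 [0.4865 0.2959 0.018 ]
 [0.4889 0.3442 0.018 ]
 [0.4881 0.3467 0.018 ]
 [0.4919 0.4054 0.018 ]]
predicted inner edge of seat at -42 [array([0.488, 0.   ])]
screws [[0.5009 0.3216 0.008 ]
 [0.5577 0.3179 0.008 ]
 [0.504  0.3835 0.008 ]
 [0.5597 0.3809 0.008 ]]
```

>>> {"op": "move_arm", "data": {"moves": [[-1, -2, -40, 0], [-1, -2, -80, 0], [-1, -2, -98, 0], [-1, -2, -106, 0], [-1, -2, -106, 0]]}}

```text
clock: 4.2
position: [0.5272, 0.2565, 0.0297]
tool_rot: [3.141, 0.0, 3.09]
force: [0.2, -0.1, -0.8]
grip_width: 0.0076
finger_force: 78.6
```

>>> {"op": "move_arm", "data": {"moves": [[0, 0, 0, 0], [0, 0, 0, 0], [0, 0, 0, 0]], "gripper": 0.4}}

```text
clock: 4.58
position: [0.5272, 0.2563, 0.0298]
tool_rot: [3.141, 0.001, 3.09]
force: [-0.6, -0.0, -0.4]
grip_width: 0.0343
finger_force: 0.0
```

>>> {"op": "move_arm", "data": {"moves": [[0, 0, 40, 0], [0, 0, 90, 0], [-7, -50, 120, 0], [-14, -100, 120, 0], [-21, -150, 110, -0.04], [-28, -190, 100, -0.07], [-40, -231, 90, -0.07], [-40, -231, 90, -0.07], [-40, -231, 90, -0.07]]}}

```text
clock: 5.7
position: [0.4874, 0.0256, 0.1196]
tool_rot: [3.141, 0.001, 3.02]
force: [-0.3, 0.6, 0.0]
grip_width: 0.0341
finger_force: 0.0
```

```bash
python3 - <<'E'
from h import *
s,T,m=wcam(); im=grab_frame('wrist'); cv2.imwrite('pics/w3.png',im); np.save('w3.npy',T)
print(s['clock'],s['position'],s['tool_rot'],s['grip_width'],s['finger_force'])
t=grab_frame('top');cv2.imwrite('pics/top1.png',cv2.resize(t[150:300,200:430],None,fx=3.4,fy=3.4,interpolation=cv2.INTER_CUBIC))
E
```

```text
5.7 [0.48735691 0.02562284 0.11959493] [3.14111449e+00 5.57708841e-04 3.01976557e+00] 0.034083760831218744 0.0
```

View pics/w3.png

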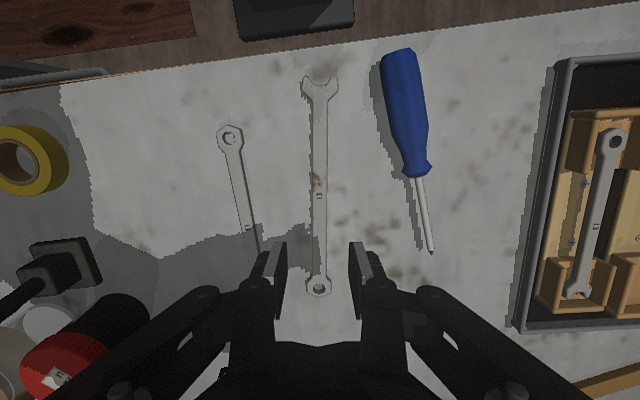

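View pics/top1.png

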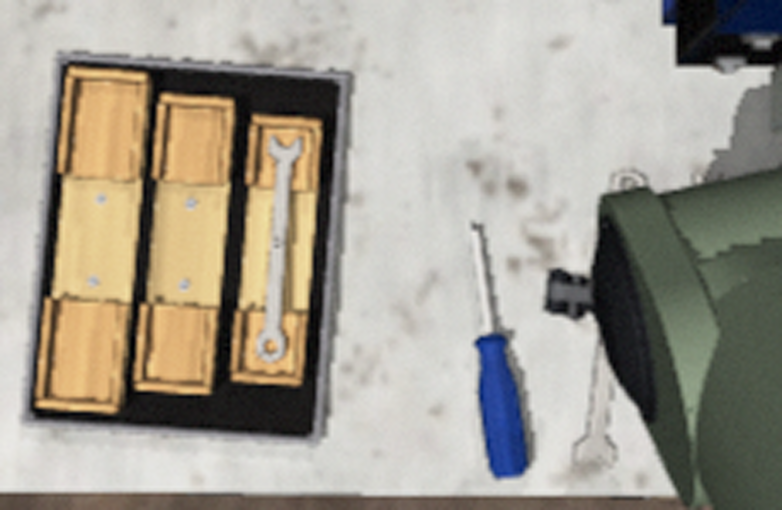

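The short spanner is seated in its holder. In the wrist view the long spanner runs from its jaw tips at (320,78) to its ring end at (319,299).

```bash
python3 - <<'E'
from h import *
T=np.load('w3.npy');m=camera_model('wrist')
P=wray(T,m,[(320,78),(319,299)],.008)[:,:2];d=P[1]-P[0]
print('s17',P.round(4).tolist(),np.hypot(*d),P.mean(0),np.arctan2(d[1],d[0]))
print(wray(T,m,[(319,196),(229,124),(248,228)],.008).round(4))
E
```

```text
s17 [[0.3861, 0.0408], [0.5874, 0.016]] 0.2028381392039778 [0.48674735 0.02839442] -0.12244385818442999
[[ 0.4813  0.0287  0.008 ]
 [ 0.4116 -0.0371  0.008 ]
 [ 0.5038 -0.0394  0.008 ]]
```

>>> {"op": "move_arm", "data": {"moves": [[-1, 2, -50, 0], [-1, 2, -85, 0], [-1, 2, -100, 0], [-1, 2, -100, 0]]}}

```text
clock: 6.3
position: [0.4859, 0.0276, 0.0191]
tool_rot: [-3.141, -0.001, 3.02]
force: [0.6, 0.3, 0.3]
grip_width: 0.0338
finger_force: 0.0
```

>>> {"op": "move_arm", "data": {"moves": [[0, 0, 0, 0], [0, 0, 0, 0], [0, 0, 0, 0], [0, 0, 0, 0], [0, 0, 0, 0], [0, 0, 0, 0]], "gripper": 0.0}}

```text
clock: 7.05
position: [0.4867, 0.0273, 0.0207]
tool_rot: [3.141, 0.002, 3.02]
force: [-1.6, 0.3, 7.7]
grip_width: 0.0076
finger_force: 78.6
```

>>> {"op": "move_arm", "data": {"moves": [[0, 0, 10, 0], [0, 0, 40, 0], [0, 0, 90, 0], [6, 50, 110, 0.01], [12, 100, 110, 0.03], [19, 150, 110, 0.05], [25, 200, 110, 0.07], [32, 250, 110, 0.07], [38, 300, 110, 0.07], [43, 340, 110, 0.07], [45, 355, 110, 0.07], [45, 355, 110, 0.07]]}}

```text
clock: 8.55
position: [0.5308, 0.3824, 0.1298]
tool_rot: [3.141, 0.0, 3.091]
force: [0.1, -1.6, -0.9]
grip_width: 0.0074
finger_force: 78.5
```

```bash
python3 - <<'E'
from h import *
s,T,m=wcam(); im=grab_frame('wrist'); cv2.imwrite('pics/w4.png',im); np.save('w4.npy',T)
print(s['clock'],s['position'],s['tool_rot'],s['grip_width'],s['finger_force'])
E
```

```text
8.55 [0.53078213 0.38238168 0.12981848] [3.14144778e+00 1.77232213e-04 3.09055925e+00] 0.007372768068678748 78.54050165042281
```

View pics/w4.png

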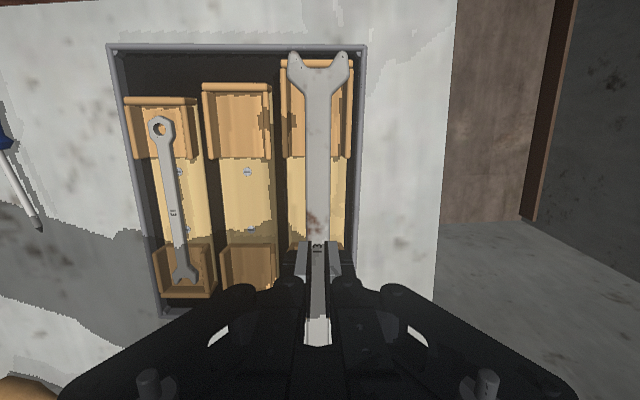

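The long spanner is held level with its jaw tips at (293,52) and (344,52), over the longest holder.

```bash
python3 - <<'E'
from h import *
T=np.load('w4.npy');m=camera_model('wrist')
P=wray(T,m,[(293,52),(344,52)],.117);print(P.round(4)); e=P[:,:2].mean(0)
t=np.array([.5308,.3824]);u=(t-e)/np.hypot(*(t-e));print('yaw',np.arctan2(u[1],u[0]),'centre',e+u*.102)
print('holder13 screws',wray(T,m,[(247,171),(250,229)],.008).round(4))
print('h17 rim',wray(T,m,[(282,61),(354,61)],.03).round(4))
E
```

```text
[[0.4277 0.3774 0.117 ]
 [0.4288 0.4002 0.117 ]]
yaw -0.06221975512872497 centre [0.53007963 0.38244488]
holder13 screws [[0.5011 0.3216 0.008 ]
 [0.5571 0.3175 0.008 ]]
h17 rim [[0.4171 0.363  0.03  ]
 [0.4197 0.4155 0.03  ]]
```

>>> {"op": "move_arm", "data": {"moves": [[2, 0, -40, 0], [2, 0, -75, 0], [2, 0, -86, 0], [2, 0, -90, 0], [2, 0, -90, 0]]}}

```text
clock: 9.22
position: [0.5335, 0.3821, 0.0404]
tool_rot: [3.141, 0.001, 3.089]
force: [0.1, -0.6, -0.7]
grip_width: 0.0075
finger_force: 78.6
```

>>> {"op": "move_arm", "data": {"moves": [[0, 0, 0, 0], [0, 0, 0, 0], [0, 0, 0, 0]], "gripper": 0.35}}

```text
clock: 9.6
position: [0.5331, 0.3823, 0.0397]
tool_rot: [3.141, 0.0, 3.09]
force: [0.3, 0.0, -0.9]
grip_width: 0.03
finger_force: 0.0
```

>>> {"op": "move_arm", "data": {"moves": [[0, 0, 40, 0], [0, 0, 90, 0], [-4, -50, 110, 0], [-8, -110, 110, 0], [-12, -170, 110, 0.01], [-16, -230, 110, 0.03], [-22, -290, 110, 0.04], [-27, -350, 100, 0.04], [-32, -400, 90, 0.04], [-34, -421, 80, 0.04], [-34, -421, 80, 0.04], [-34, -421, 80, 0.04]]}}

```text
clock: 11.1
position: [0.4993, -0.0379, 0.1196]
tool_rot: [3.141, 0.001, 3.131]
force: [0.6, 1.1, -0.6]
grip_width: 0.0298
finger_force: 0.0
```

```bash
python3 - <<'E'
from h import *
s,T,m=wcam(); im=grab_frame('wrist'); cv2.imwrite('pics/w5.png',im); np.save('w5.npy',T)
print(s['clock'],s['position'],s['tool_rot'],s['grip_width'],s['finger_force'])
t=grab_frame('top');cv2.imwrite('pics/top2.png',cv2.resize(t[150:300,200:430],None,fx=3.4,fy=3.4,interpolation=cv2.INTER_CUBIC))
E
```

```text
11.1 [ 0.49931561 -0.03794146  0.11962435] [3.14119804e+00 5.13975816e-04 3.13051796e+00] 0.029798699620467113 0.0
```

View pics/w5.png

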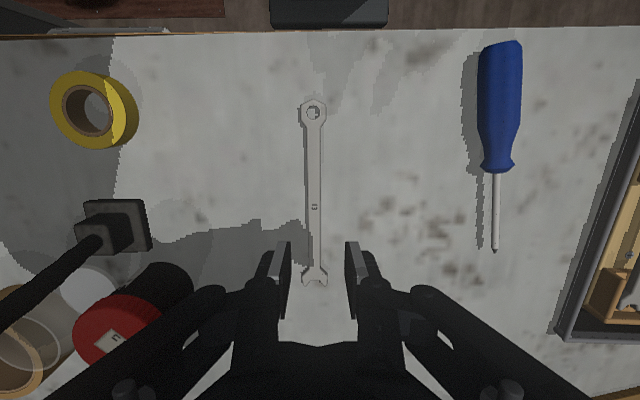

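View pics/top2.png

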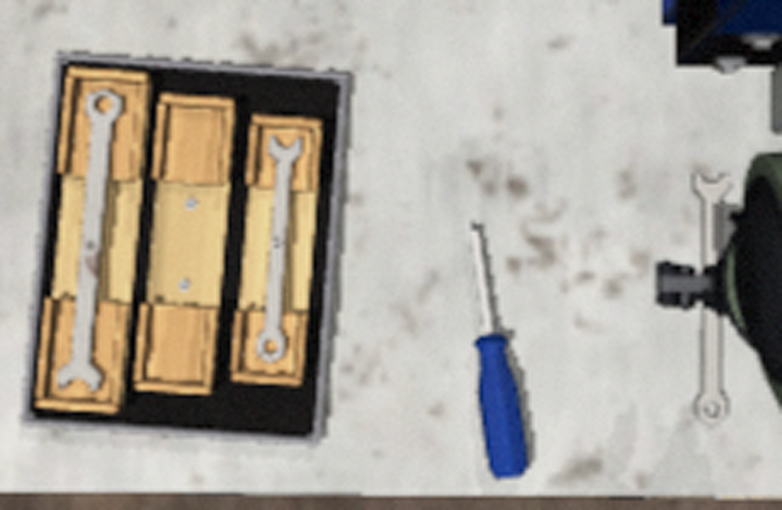

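The long spanner is seated. In the wrist view the middle spanner runs from its ring end at (313,98) to its jaw tips at (314,287).

```bash
python3 - <<'E'
from h import *
T=np.load('w5.npy');m=camera_model('wrist')
P=wray(T,m,[(313,98),(314,287)],.008)[:,:2];d=P[1]-P[0]
print('s13',P.round(4).tolist(),np.hypot(*d),P.mean(0),np.arctan2(d[1],d[0]))
E
```

```text
s13 [[0.4117, -0.0397], [0.586, -0.0412]] 0.17433588957894855 [ 0.49885474 -0.04045784] -0.00857503914760963
```

>>> {"op": "move_arm", "data": {"moves": [[0, -2, -50, 0], [0, -2, -85, 0], [0, -2, -100, 0], [0, -2, -100, 0]]}}

```text
clock: 11.7
position: [0.4989, -0.0403, 0.0191]
tool_rot: [3.142, -0.001, 3.131]
force: [0.0, -0.2, -0.5]
grip_width: 0.0297
finger_force: 0.0
```

>>> {"op": "move_arm", "data": {"moves": [[0, 0, 0, 0], [0, 0, 0, 0], [0, 0, 0, 0], [0, 0, 0, 0], [0, 0, 0, 0], [0, 0, 0, 0]], "gripper": 0.0}}

```text
clock: 12.45
position: [0.4997, -0.0408, 0.0207]
tool_rot: [3.141, 0.002, 3.13]
force: [-2.2, 0.7, 6.4]
grip_width: 0.0057
finger_force: 78.7
```

>>> {"op": "move_arm", "data": {"moves": [[0, 0, 10, 0], [0, 0, 40, 0], [0, 0, 90, 0], [5, 50, 110, 0], [10, 100, 110, -0.01], [15, 150, 110, -0.03], [20, 200, 110, -0.04], [24, 250, 110, -0.04], [27, 300, 110, -0.04], [29, 340, 110, -0.04], [30, 360, 110, -0.04], [30, 360, 110, -0.04]]}}

```text
clock: 13.95
position: [0.5287, 0.3201, 0.1299]
tool_rot: [3.141, 0.0, 3.091]
force: [-0.4, -0.4, -0.5]
grip_width: 0.0051
finger_force: 78.6
```

```bash
python3 - <<'E'
from h import *
s,T,m=wcam(); im=grab_frame('wrist'); cv2.imwrite('pics/w6.png',im); np.save('w6.npy',T)
print(s['clock'],s['position'],s['tool_rot'],s['grip_width'],s['finger_force'])
E
```

```text
13.95 [0.52874057 0.32009348 0.12992092] [3.14107181e+00 3.05932495e-04 3.09117537e+00] 0.005056245019909575 78.64437315613031
```

View pics/w6.png

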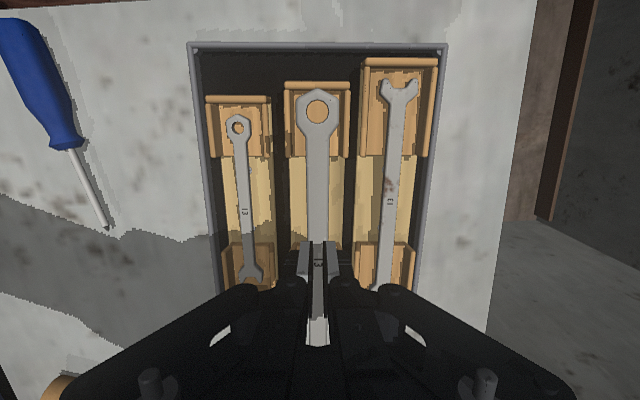

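The middle spanner is held with its ring end at (317,88). The middle holder's near rim runs from (284,83) to (350,83).

```bash
python3 - <<'E'
from h import *
T=np.load('w6.npy');m=camera_model('wrist')
e=wray(T,m,(317,88),.117)[0,:2]; t=np.array([.5287,.3201]);u=(t-e)/np.hypot(*(t-e));print(e,'yaw',np.arctan2(u[1],u[0]),'centre',e+u*.087)
r=wray(T,m,[(284,83),(350,83)],.03)[:,:2];print(r,r.mean(0)+.1*np.array([1,-.055]))
E
```

```text
[0.44119488 0.32502946] yaw -0.05627392632476827 centre [0.52805716 0.32013621]
[[0.43001483 0.30086854]
 [0.432419   0.35005104]] [0.53121691 0.31995979]
```

>>> {"op": "move_arm", "data": {"moves": [[2, 0, -40, 0], [2, 0, -75, 0], [2, 0, -86, 0], [2, 0, -90, 0], [2, 0, -90, 0]]}}

```text
clock: 14.62
position: [0.5316, 0.3191, 0.0403]
tool_rot: [3.141, 0.001, 3.089]
force: [0.3, 1.0, -1.2]
grip_width: 0.0054
finger_force: 78.7
```

>>> {"op": "move_arm", "data": {"moves": [[0, 0, 0, 0], [0, 0, 0, 0], [0, 0, 0, 0]], "gripper": 0.35}}

```text
clock: 15.0
position: [0.5312, 0.3192, 0.0397]
tool_rot: [3.141, 0.0, 3.09]
force: [0.1, 1.0, -0.3]
grip_width: 0.0299
finger_force: 0.0
```

>>> {"op": "move_arm", "data": {"moves": [[0, 0, 40, 0], [0, 0, 90, 0], [0, -50, 120, 0], [0, -110, 140, 0], [0, -170, 140, 0], [0, -230, 140, 0], [0, -230, 140, 0]]}}

```text
clock: 15.88
position: [0.5311, 0.0842, 0.1797]
tool_rot: [-3.14, 0.0, 3.083]
force: [0.7, 0.3, 0.3]
grip_width: 0.03
finger_force: 0.0
```

```bash
python3 - <<'E'
from h import *
t=grab_frame('top');c=t[150:300,200:430];cv2.imwrite('pics/top3.png',cv2.resize(c,None,fx=3.4,fy=3.4,interpolation=cv2.INTER_CUBIC))
s=grab_frame('scene');a=cv2.resize(s[140:260,190:350],None,fx=4,fy=4,interpolation=cv2.INTER_CUBIC);cv2.imwrite('pics/sc3.png',a)
E
```

```text
(no output)
```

View pics/top3.png

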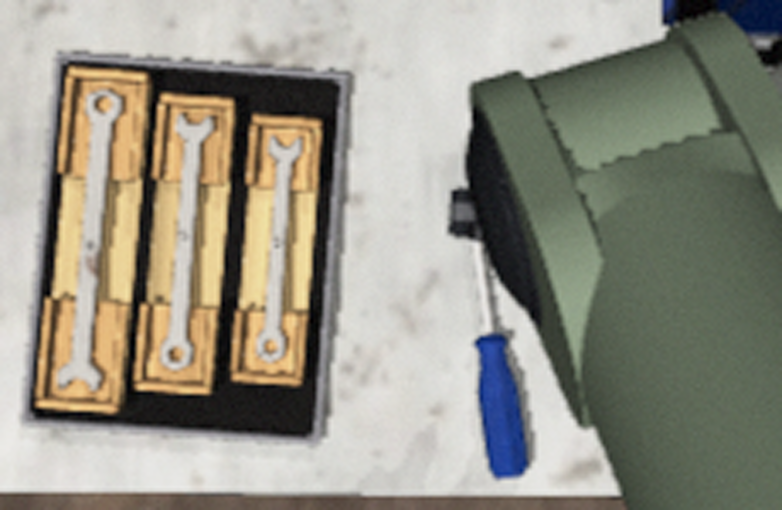

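View pics/sc3.png

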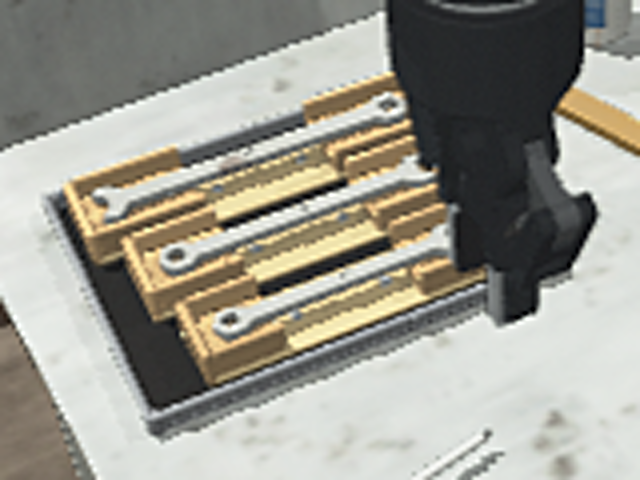

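All three spanners lie flat and centred in their own holders, and the screwdriver has not moved. I'm handing the job in.

```bash
python3 -c "
from workcell import bot
print(bot.job_done())"
```

```text
the job is handed in; nothing more can be done
None
```

The job is handed in at about 16 s of the 90 s: the last pictures show all three spanners flat and centred in their own holders, with the screwdriver and sanding stick left alone; no verdict was returned.

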